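# Lock the sample tray to its feeder with the ring pin

## Task

Couple the sample tray to its feeder: take the red-topped pin from the grey rack and push it down through the coupling hole until its collar sits fully home, then flip the sprung steel ring over the pin's red top so that it snaps flat onto the collar. Let go of everything at the end.

Things in the scene. Friction and masses are not known exactly. Their poses are not given: they have to be found in the camera images.
- pin: The only red-topped pin, upright in one of three places, 62 mm apart in a row about along x, of a grey rack (200 x 64 x 68 mm); the blue-topped pin beside it is too short, the yellow too thick. Origin at its lower tip, z up the pin: tapered tip, steel shank 14 mm thick to 60 mm, collar 42 mm wide to 66 mm, red round grip 16 mm wide to 91 mm. In the rack the tip is 8 mm above the table. 120 g.
- hole (a point): Centre of the mouth of the coupling's 18 mm upright through hole, in the top of an aluminium clevis 80 mm above the table; a pin fully home has its tip 60 mm below. z up, +y level to the ring's hinge, +x to the white drive unit (110 mm off, 90 mm high). Tray beakers from 120 mm off towards -y are 70 mm high. It stays put.
- ring (a joint): Angle of the sprung wire ring: 0 = open (start), leaning away from the hole, 0.63 upright, 2.2 flat over the hole. Hinge along the hole's x, 55 mm from the hole's axis on its +y side, 9.5 mm above the mouth. Ring 32 mm inside, 42 outside, centred 55 mm from the hinge: flat, it lies on the collar around the red top. Over-centre spring: 1 to 2 N at the tab tips it, past 0.65 it snaps shut.
- ring_tab (a point): Centre of the orange tab (20 x 16 x 5 mm) at the ring's free end, 82 mm from the hinge. With the ring open it is the coupling's highest part, about 156 mm above the table and 103 mm from the hole's axis towards the hole's +y, so carry the pin over it or around it; the space behind it is free, so it can be pushed from behind towards the hole.
Things that resemble listed ones, but are neither listed nor needed, are in the scene too. Leave any orange look-alike of the pin alone.

How it is judged:
By the outcome, as a careful person would: the job done as asked, in the order asked, and still so for the second after the job is handed in, with the robot touching nothing.
It also fails if it takes over 58 s, if anything falls off the work surface, if the arm or the gripper's body presses on something with over 40 N, if the wrist force passes 120 N, or if a joint passes its speed limit or range.

## Robot

A 7-joint arm with a two-finger parallel gripper is mounted at the origin on the work surface. World frame = base frame: x ahead of the robot, y to its left, z up, the work surface at z = 0. Lengths are in m, angles in rad, forces in N, time in s.
With the tool pointing down it reaches from about 0.425 to 1.025 m from the base axis. Payload 9.4 kg.
Tool frame: the origin (TCP) lies at the very end of the fingers, on their centre line; the grasp point (between the pads) lies 19 mm behind it (env.pinch_z is the distance from the TCP to the grasp point, in m); z points along the fingers, y is the line along which they close (so a half turn about z gives the same grasp; the last joint's range is limited). The gripper opens to 93 mm and grips with 3 to 60 N. Pads are 15 mm wide; open, the fingers measure 128 mm over their backs; the gripper's body (75 mm by 188 mm) begins 65 mm behind the grasp point.
Start: joints at [-1.257, 0.599, -0.003, 1.599, 0.002, 0.943, -0.08], TCP at [0.276, 0.67, 0.219] pointing down, gripper open.
Joint ranges: [-2.57, 2.57], [-0.35, 1.97], [-1.29, 1.29], [0.11, 2.56], [-1.05, 4.19], [0.11, 1.86], [-2.63, 2.63]. Speed limits (rad/s): [2.22, 2.22, 3.01, 3.01, 3.14, 3.14, 3.14].

## Interface

Orientations are given as a 3x3 rotation matrix whose columns are the frame's x, y, z axes.
In Python, from bench import env, cams, order gives the robot as it stands.
- The arm moves only by the shell command python3 -m handwheel 'ROWS'. ROWS is JSON, a list of rows, each an object of numbers: "dx", "dy", "dz": the shift along the world's x, y, z as a fraction of full scale; "wx", "wy", "wz": the turn, a rotation vector about the world's x, y, z as a fraction of full scale; "gripper": the opening, from 0 (shut) to 1 (fully open). A call has 1 to 12 rows; each row is the pose to reach, as a shift and turn from the pose commanded when the call began; what a row does not reach only later rows make up. Full scale, the value 1, is 0.25 m for a shift and 90 degrees for a turn. A row lasts 1/12 s, in which the tool goes at most 41.7 mm and 7.16 degrees, less where a joint would pass 70% of its speed; a pose out of reach is approached as far as the arm can. A call with a number of a shift or a turn outside -1 to 1 is refused whole. A call with a gripper value outside its range is refused whole. The fingers move at their own pace and stop on an object; the grip force is fixed at half the most. Time passes only in rows, so rows that repeat a pose let the fingers close. It gives the time, the measured TCP pose, the force, the opening and the grip force at its end, in the units of the state.
- env.get_state(): the state, without advancing time (a new reading comes with each control period).
- cams.get_image(name): name is "scene" or "top" or "wrist"; returns (picture, depth): 384x512x3 uint8, red, green, blue; 384x512 float32, m along the optical axis (not along the pixel's ray), 0 where there is no reading.
- cams.calibration(name): a dict with "fx", "fy", "cx", "cy" (pixels), "world_to_cam" (4x4, takes a point from world to camera coordinates). Camera axes: x right, y down, z forward; pixel columns grow to the right and rows downward; lengths in m; the calibration is good to about 2 mm. A picture is of the moment at which its call begins: read the wrist's pose just before it. calibration takes no time and is no camera call; for the wrist camera it gives the pose at the moment of the call.
- order.finish_job(): hands the job in; it is judged then, once.
The state is a dict: "t": time; "q": joint angles; "joint_vel": joint speeds; "effort": joint torques, N m; "tcp_pos": TCP position; "eef_rot": TCP orientation; "force": force on the tool from outside, world axes, zero at the start; "torque": the same for the moment, N m; "gripper_width": finger opening in m; "finger_force": force on a finger pad.
Only numpy, scipy, OpenCV 4.12 (cv2) and the standard library are available. Lean on these libraries where they do the work, as an engineer would, in place of code of your own. Each camera call takes 0.05 s, during which the arm holds its last target. There are 200 camera calls.

## Working session

There is one attempt and no reset: what is moved stays moved. The work goes in short steps, Python scripts to look and compute and a shell command to move; the robot and the scene stay as the last step left them, time stands still between calls to the robot, and variables do not carry over. Pictures are saved under pics/ and viewed, at most 10 in all, crops included, and the job is handed in when it is done.

```bash
mkdir -p pics; cat > h.py <<'E'
import numpy as np, cv2
from bench import env, cams, order
def grab(name):
    c=cams.calibration(name); im,d=cams.get_image(name)
    return im,d,c
def world(c,d):
    h,w=d.shape; u,v=np.meshgrid(np.arange(w),np.arange(h))
    P=np.stack([(u-c['cx'])/c['fx']*d,(v-c['cy'])/c['fy']*d,d,np.ones_like(d)],-1)
    return (P@np.linalg.inv(c['world_to_cam']).T)[...,:3]
def ray(c,u,v,z):
    M=np.linalg.inv(c['world_to_cam']); r=M[:3,:3]@[(u-c['cx'])/c['fx'],(v-c['cy'])/c['fy'],1]
    return M[:3,3]+r*(z-M[2,3])/r[2]
def save(n,im): cv2.imwrite('pics/'+n,cv2.cvtColor(im,cv2.COLOR_RGB2BGR))
E
python3 - <<'E'
from h import *
a={n:grab(n) for n in('scene','top')}
save('a.png',np.vstack([a['scene'][0],a['top'][0]])[:, :]) if 0 else None
for n in a: save(n+'.png',a[n][0]); np.savez(n,im=a[n][0],d=a[n][1])
print(env.get_state()['t'],a['top'][2])
E
```

```text
0.1 {'fx': 487.45027057842344, 'fy': 487.45027057842344, 'cx': 250.09953053029426, 'cy': 192.15280027599022, 'world_to_cam': array([[-0.01962937, -0.99973462, -0.01205737,  0.14908966],
       [-0.99303892,  0.02089594, -0.11591838,  0.53127426],
       [ 0.11613957,  0.00969803, -0.99318556,  1.15950975],
       [ 0.        ,  0.        ,  0.        ,  1.        ]])}
```

View pics/top.png

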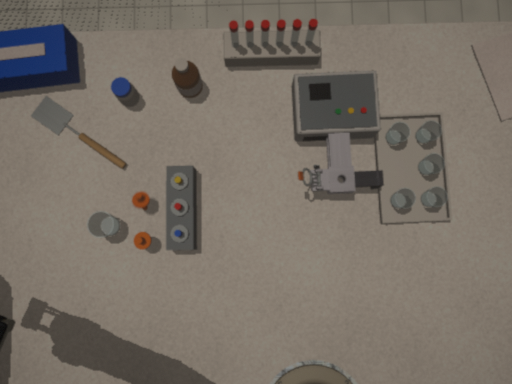

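View pics/scene.png

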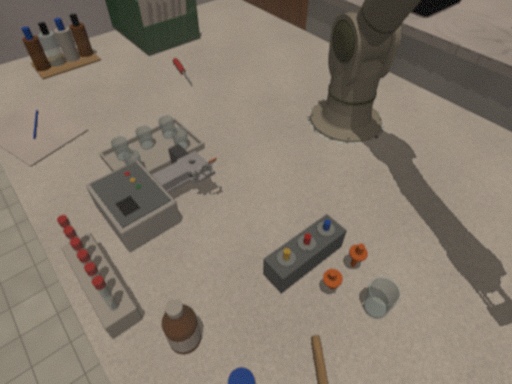

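The top view shows the rack pins: yellow (179,181), red (179,207) and blue (178,234). The red caps at (234–313,25) are tubes and the orange ones at (141,200) and (142,241) are look-alikes, so (179,207) is the pin. The hole is at about (341,179) and the tab at about (301,176). One enlarged crop will confirm this.

```bash
python3 - <<'E'
from h import *
f=np.load('top.npz');im,d=f['im'],f['d'];c=cams.calibration('top');W=world(c,d)
hsv=cv2.cvtColor(im,cv2.COLOR_RGB2HSV)
def blob(box,m,nm,z):
    u0,v0,u1,v1=box; s=np.zeros(m.shape,bool); s[v0:v1,u0:u1]=1; s&=m
    v,u=np.nonzero(s); print(nm,len(u),u.mean().round(1),v.mean().round(1),'ray',ray(c,u.mean(),v.mean(),z).round(4),'dep',np.median(W[s],0).round(4))
H,S,V=[hsv[...,i] for i in range(3)]
red=((H<8)|(H>170))&(S>140)
blob((165,195,195,220),red,'red',.099)
blob((165,220,195,248),(H>100)&(H<130)&(S>130),'blue',.09)
blob((165,168,195,193),(H>18)&(H<35)&(S>140),'yel',.099)
blob((292,165,308,190),(H<16)&(S>130),'tab',.156)
blob((334,172,349,186),(V<75),'hole',.08)
blob((322,165,352,190),(W[...,2]>.072)&(W[...,2]<.088),'clevtop',.08)
m=np.zeros(d.shape,np.uint8);m[70:136,293:380]=(W[70:136,293:380,2]>.083)&(W[70:136,293:380,2]<.097)
k=max(cv2.findContours(m,0,2)[0],key=cv2.contourArea);print('drive',cv2.minAreaRect(W[...,:2][m>0].astype(np.float32)))
print('rack',cv2.minAreaRect(W[160:255,160:200,:2][(W[160:255,160:200,2]>.06)&(W[160:255,160:200,2]<.075)].astype(np.float32)))
A=cv2.resize(im[160:255,160:200],None,fx=5,fy=5,interpolation=2);B=cv2.resize(im[130:210,290:390],None,fx=5.9,fy=5.9375,interpolation=2)
save('crop.png',np.hstack([A,B]))
E
```

```text
red 36 177.7 206.0 ray [0.4977 0.3049 0.099 ] dep [0.4976 0.3044 0.0991]
blue 26 177.5 233.0 ray [0.4361 0.3069 0.09  ] dep [0.4358 0.3055 0.0988]
yel 33 177.6 179.6 ray [0.5592 0.305  0.099 ] dep [0.559  0.3042 0.0994]
tab 32 300.3 175.4 ray [0.5544 0.0261 0.156 ] dep [0.5542 0.0264 0.1612]
hole 24 341.8 177.2 ray [ 0.5592 -0.0781  0.08  ] dep [ 0.5635 -0.0832  0.0532]
clevtop 672 336.8 177.2 ray [ 0.5595 -0.0664  0.08  ] dep [ 0.56   -0.0655  0.0809]
drive ((0.7362951636314392, -0.07310673594474792), (0.15528124570846558, 0.1987696886062622), 1.2327897548675537)
rack ((0.49761763215065, 0.3042152225971222), (0.06321896612644196, 0.20024017989635468), 89.9046630859375)
```

View pics/crop.png

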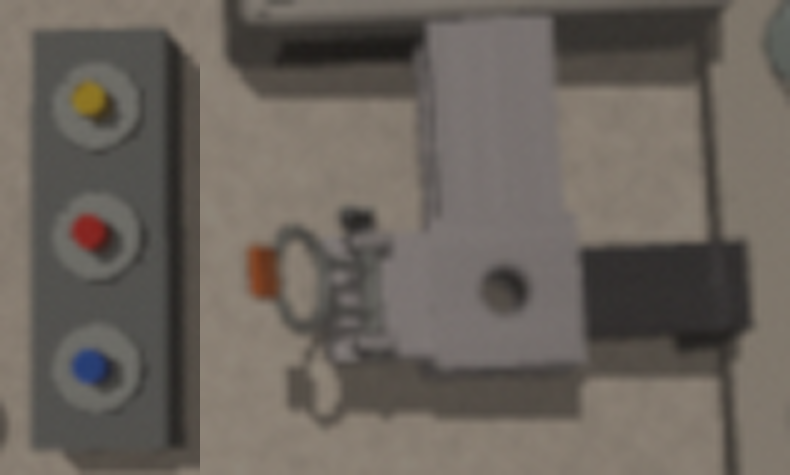

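The crop shows the rack with yellow, red and blue pins at (90,100), (90,232) and (90,367). The red one in the middle is the pin. The open hole is at (505,290), i.e. top (341.6,178.8), with the ring and orange tab (262,272) to its left on the +y side. The drive is towards +x.

```bash
python3 - <<'E'
from h import *
s=env.get_state();print(s['tcp_pos'].round(4) if hasattr(s['tcp_pos'],'round') else s['tcp_pos'],np.round(s['eef_rot'],3).tolist(),s['gripper_width'],env.pinch_z)
c=cams.calibration('top');print('hole',ray(c,341.6,178.7,.08).round(4))
w=cams.calibration('wrist');M=np.linalg.inv(w['world_to_cam']);print(w['fx'],M[:3].round(3).tolist())
p=np.array([.4977,.3045,.2]);print((p-s['tcp_pos'])/.25)
E
```

```text
[0.276  0.6699 0.2178] [[-0.925, 0.381, -0.0], [0.381, 0.925, -0.001], [-0.0, -0.001, -1.0]] 0.09271216926416971 0.0188
hole [ 0.5558 -0.0775  0.08  ]
275.7443508868786 [[0.381, 0.894, 0.236, 0.21], [0.925, -0.368, -0.099, 0.697], [-0.001, 0.256, -0.967, 0.385]]
[ 0.88660804 -1.46171411 -0.07139246]
```

```bash
python3 -m handwheel '[{"dx":0.887,"dy":-1,"dz":0.05,"wz":0.249,"gripper":0.5},{"dx":0.887,"dy":-1,"dz":0.05,"wz":0.249,"gripper":0.5},{"dx":0.887,"dy":-1,"dz":0.05,"wz":0.249,"gripper":0.5},{"dx":0.887,"dy":-1,"dz":0.05,"wz":0.249,"gripper":0.5},{"dx":0.887,"dy":-1,"dz":0.05,"wz":0.249,"gripper":0.5},{"dx":0.887,"dy":-1,"dz":0.05,"wz":0.249,"gripper":0.5},{"dx":0.887,"dy":-1,"dz":0.05,"wz":0.249,"gripper":0.5},{"dx":0.887,"dy":-1,"dz":0.05,"wz":0.249,"gripper":0.5},{"dx":0.887,"dy":-1,"dz":0.05,"wz":0.249,"gripper":0.5},{"dx":0.887,"dy":-1,"dz":0.05,"wz":0.249,"gripper":0.5}]'
python3 -m handwheel '[{"dy":-0.462,"dz":-0.2,"gripper":0.5},{"dy":-0.462,"dz":-0.2,"gripper":0.5},{"dy":-0.462,"dz":-0.2,"gripper":0.5},{"dy":-0.462,"dz":-0.2,"gripper":0.5},{"dy":-0.462,"dz":-0.2,"gripper":0.5},{"dy":-0.462,"dz":-0.2,"gripper":0.5}]'
python3 - <<'E'
from h import *
im,d,c=grab('wrist');s=env.get_state();save('w1.png',im);np.savez('w1',im=im,d=d,M=c['world_to_cam'])
hsv=cv2.cvtColor(im,cv2.COLOR_RGB2HSV);m=(((hsv[...,0]<8)|(hsv[...,0]>170))&(hsv[...,1]>140)).astype(np.uint8)
W=world(c,d);n,_,st,ce=cv2.connectedComponentsWithStats(m)
for i in range(1,n):
  if st[i,4]>80:
    q=_==i;zz=W[q];t=zz[zz[:,2]>.095]; print(st[i],ce[i].round(1),np.median(zz,0).round(4),len(t),(t.min(0)+t.max(0))/2 if len(t) else 0)
print(s['tcp_pos'],np.round(s['eef_rot'],3).tolist())
E
```

```text
[0.27605593 0.67001712 0.21798643] [[-0.925, 0.381, -0.0], [0.381, 0.925, -0.001], [-0.0, -0.001, -1.0]]$[0]: bad value
$[0]: bad value
```

View pics/w1.png

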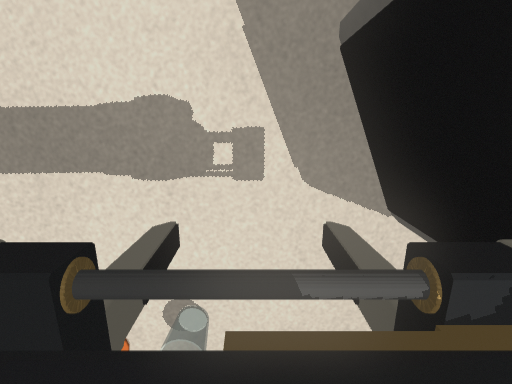

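The wrist view shows only bare table, with the fingertips at about (178,225) and (325,225): the move was refused ("bad value"). Rows probably need every key, so I'll try that.

```bash
python3 -m handwheel '[{"dx":0.1,"dy":-0.12,"dz":0.05,"wx":0,"wy":0,"wz":0.05,"gripper":0.5}]'; python3 -m handwheel --help | head -20
```

```text
t: 0.23
tcp_pos: [0.2931, 0.6448, 0.228]
eef_rot: [[-0.954, 0.299, -0.006], [0.299, 0.954, -0.001], [0.005, -0.002, -1.0]]
force: [-0.8, 0.4, 0.4]
gripper_width: 0.0897
finger_force: 0.0invalid input: not JSON, or not a number
```

```bash
python3 -m handwheel '[{"dx":0.787,"dy":-1,"dz":0,"wx":0,"wy":0,"wz":0.199,"gripper":0.5},{"dx":0.787,"dy":-1,"dz":0,"wx":0,"wy":0,"wz":0.199,"gripper":0.5},{"dx":0.787,"dy":-1,"dz":0,"wx":0,"wy":0,"wz":0.199,"gripper":0.5},{"dx":0.787,"dy":-1,"dz":0,"wx":0,"wy":0,"wz":0.199,"gripper":0.5},{"dx":0.787,"dy":-1,"dz":0,"wx":0,"wy":0,"wz":0.199,"gripper":0.5},{"dx":0.787,"dy":-1,"dz":0,"wx":0,"wy":0,"wz":0.199,"gripper":0.5},{"dx":0.787,"dy":-1,"dz":0,"wx":0,"wy":0,"wz":0.199,"gripper":0.5},{"dx":0.787,"dy":-1,"dz":0,"wx":0,"wy":0,"wz":0.199,"gripper":0.5}]'
python3 -m handwheel '[{"dx":0,"dy":-0.342,"dz":-0.2,"wx":0,"wy":0,"wz":0,"gripper":0.5},{"dx":0,"dy":-0.342,"dz":-0.2,"wx":0,"wy":0,"wz":0,"gripper":0.5},{"dx":0,"dy":-0.342,"dz":-0.2,"wx":0,"wy":0,"wz":0,"gripper":0.5},{"dx":0,"dy":-0.342,"dz":-0.2,"wx":0,"wy":0,"wz":0,"gripper":0.5},{"dx":0,"dy":-0.342,"dz":-0.2,"wx":0,"wy":0,"wz":0,"gripper":0.5},{"dx":0,"dy":-0.342,"dz":-0.2,"wx":0,"wy":0,"wz":0,"gripper":0.5}]'
cat > w.py <<'E'
from h import *
import sys
im,d,c=grab('wrist');s=env.get_state();save(sys.argv[1],im);np.savez('w',im=im,d=d)
hsv=cv2.cvtColor(im,cv2.COLOR_RGB2HSV);m=(((hsv[...,0]<8)|(hsv[...,0]>170))&(hsv[...,1]>140)).astype(np.uint8)
W=world(c,d);n,L,st,ce=cv2.connectedComponentsWithStats(m)
for i in range(1,n):
  if st[i,4]>80:
    q=L==i;zz=W[q];t=zz[zz[:,2]>zz[:,2].max()-.004]; print(st[i],ce[i].round(1),np.median(zz,0).round(4),len(t),((t.min(0)+t.max(0))/2).round(4))
print(s['t'],np.round(s['tcp_pos'],4),np.round(s['eef_rot'],3).tolist())
E
python3 w.py w2.png
```

```text
t: 0.9
tcp_pos: [0.5008, 0.3857, 0.231]
eef_rot: [[-1.0, 0.004, 0.001], [0.004, 1.0, -0.002], [-0.001, -0.002, -1.0]]
force: [0.1, -0.2, -0.5]
gripper_width: 0.0467
finger_force: 0.0
t: 1.4
tcp_pos: [0.4982, 0.3064, 0.1817]
eef_rot: [[-1.0, -0.001, 0.001], [-0.001, 1.0, 0.001], [-0.001, 0.001, -1.0]]
force: [0.7, 0.3, 0.0]
gripper_width: 0.0465
finger_force: 0.0
[245 192  16  16 192] [252.2 199.3] [0.4975 0.3083 0.0995] 2 [0.427  0.3064 0.3483]
1.45 [0.4981 0.3068 0.1818] [[-1.0, -0.002, 0.001], [-0.002, 1.0, 0.002], [-0.001, 0.002, -1.0]]
```

View pics/w2.png

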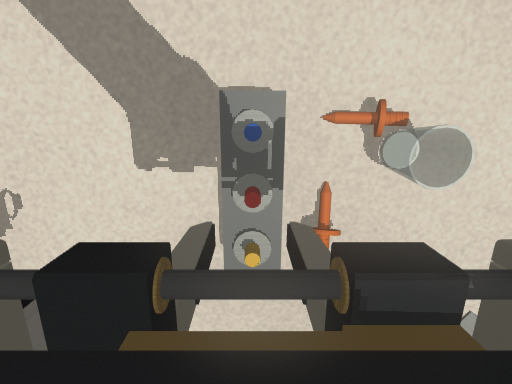

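The wrist view shows the red pin in the rack at (252,199), midway between the fingertips (213,225) and (288,225). Blue is at (252,131) and yellow at (252,255). I'll descend and grip.

```bash
python3 -m handwheel '[{"dx":0,"dy":0,"dz":-0.15,"wx":0,"wy":0,"wz":0,"gripper":0.5},{"dx":0,"dy":0,"dz":-0.3,"wx":0,"wy":0,"wz":0,"gripper":0.5},{"dx":0,"dy":0,"dz":-0.37,"wx":0,"wy":0,"wz":0,"gripper":0.5},{"dx":0,"dy":0,"dz":-0.416,"wx":0,"wy":0,"wz":0,"gripper":0.5},{"dx":0,"dy":0,"dz":-0.416,"wx":0,"wy":0,"wz":0,"gripper":0.5},{"dx":0,"dy":0,"dz":-0.416,"wx":0,"wy":0,"wz":0,"gripper":0.5},{"dx":0,"dy":0,"dz":-0.416,"wx":0,"wy":0,"wz":0,"gripper":0.5}]'
python3 -m handwheel '[{"dx":0,"dy":0,"dz":0,"wx":0,"wy":0,"wz":0,"gripper":0},{"dx":0,"dy":0,"dz":0,"wx":0,"wy":0,"wz":0,"gripper":0},{"dx":0,"dy":0,"dz":0,"wx":0,"wy":0,"wz":0,"gripper":0},{"dx":0,"dy":0,"dz":0,"wx":0,"wy":0,"wz":0,"gripper":0},{"dx":0,"dy":0,"dz":0,"wx":0,"wy":0,"wz":0,"gripper":0},{"dx":0,"dy":0,"dz":0,"wx":0,"wy":0,"wz":0,"gripper":0}]'
```

```text
t: 2.03
tcp_pos: [0.4986, 0.3059, 0.0784]
eef_rot: [[-1.0, -0.001, 0.002], [-0.001, 1.0, 0.001], [-0.002, 0.001, -1.0]]
force: [-0.7, -0.2, -0.1]
gripper_width: 0.0467
finger_force: 0.0
t: 2.53
tcp_pos: [0.4982, 0.3052, 0.0775]
eef_rot: [[-1.0, -0.0, 0.001], [-0.0, 1.0, 0.001], [-0.001, 0.001, -1.0]]
force: [-0.2, 1.0, 3.7]
gripper_width: 0.0153
finger_force: 30.0
```

```bash
python3 -m handwheel '[{"dx":0,"dy":0,"dz":0.12,"wx":0,"wy":0,"wz":0,"gripper":0},{"dx":0,"dy":0,"dz":0.28,"wx":0,"wy":0,"wz":0,"gripper":0},{"dx":0,"dy":0,"dz":0.44,"wx":0,"wy":0,"wz":0,"gripper":0},{"dx":0,"dy":0,"dz":0.6,"wx":0,"wy":0,"wz":0,"gripper":0},{"dx":0,"dy":-0.05,"dz":0.72,"wx":0,"wy":0,"wz":0,"gripper":0},{"dx":0.05,"dy":-0.2,"dz":0.72,"wx":0,"wy":0,"wz":0,"gripper":0},{"dx":0.1,"dy":-0.35,"dz":0.72,"wx":0,"wy":0,"wz":0,"gripper":0},{"dx":0.15,"dy":-0.5,"dz":0.72,"wx":0,"wy":0,"wz":0,"gripper":0},{"dx":0.2,"dy":-0.65,"dz":0.72,"wx":0,"wy":0,"wz":0,"gripper":0},{"dx":0.23,"dy":-0.8,"dz":0.72,"wx":0,"wy":0,"wz":0,"gripper":0},{"dx":0.23,"dy":-0.95,"dz":0.72,"wx":0,"wy":0,"wz":0,"gripper":0},{"dx":0.23,"dy":-1,"dz":0.72,"wx":0,"wy":0,"wz":0,"gripper":0}]'
python3 -m handwheel '[{"dx":0,"dy":-0.15,"dz":0,"wx":0,"wy":0,"wz":0,"gripper":0},{"dx":0,"dy":-0.3,"dz":0,"wx":0,"wy":0,"wz":0,"gripper":0},{"dx":0,"dy":-0.45,"dz":0,"wx":0,"wy":0,"wz":0,"gripper":0},{"dx":0,"dy":-0.532,"dz":0,"wx":0,"wy":0,"wz":0,"gripper":0},{"dx":0,"dy":-0.532,"dz":-0.1,"wx":0,"wy":0,"wz":0,"gripper":0},{"dx":0,"dy":-0.532,"dz":-0.2,"wx":0,"wy":0,"wz":0,"gripper":0},{"dx":0,"dy":-0.532,"dz":-0.26,"wx":0,"wy":0,"wz":0,"gripper":0},{"dx":0,"dy":-0.532,"dz":-0.26,"wx":0,"wy":0,"wz":0,"gripper":0},{"dx":0,"dy":-0.532,"dz":-0.26,"wx":0,"wy":0,"wz":0,"gripper":0},{"dx":0,"dy":-0.532,"dz":-0.26,"wx":0,"wy":0,"wz":0,"gripper":0}]'
python3 w.py w3.png; python3 - <<'E'
from h import *
im,d,c=grab('scene');np.savez('s3',im=im,d=d)
for p in [(.5558,-.0775,.08),(.5558,-.0775,.124)]:
    q=c['world_to_cam']@[*p,1];print(c['fx']*q[0]/q[2]+c['cx'],c['fy']*q[1]/q[2]+c['cy'])
w=cv2.imread('pics/w3.png')
cr=cv2.cvtColor(im[130:220,120:240],cv2.COLOR_RGB2BGR)
cv2.imwrite('pics/c3.png',np.vstack([cv2.resize(w[60:260,130:380],(500,400),interpolation=2)[:, :],])) 
a=cv2.resize(w[100:270,170:330],(400,425),interpolation=2);b=cv2.resize(cr,(400,300),interpolation=2)
cv2.imwrite('pics/c3.png',np.hstack([a,cv2.copyMakeBorder(b,0,125,0,0,0)]))
E
```

```text
t: 3.53
tcp_pos: [0.5551, 0.0482, 0.2568]
eef_rot: [[-1.0, 0.006, -0.001], [0.006, 1.0, -0.003], [0.001, -0.003, -1.0]]
force: [-0.0, -0.1, -2.2]
gripper_width: 0.0153
finger_force: 30.0
t: 4.37
tcp_pos: [0.5559, -0.078, 0.1929]
eef_rot: [[-1.0, -0.001, 0.001], [-0.001, 1.0, -0.0], [-0.001, -0.0, -1.0]]
force: [0.5, 0.6, -0.6]
gripper_width: 0.0152
finger_force: 30.0
[238 223  26  39 757] [250.1 243.9] [ 0.5525 -0.0779  0.2147] 3 [ 0.4847 -0.0777  0.3595]
4.4167 [ 0.5561 -0.078   0.1932] [[-1.0, -0.001, 0.002], [-0.001, 1.0, -0.0], [-0.002, -0.0, -1.0]]
191.45927325269815 159.76997574832697
189.34073693924267 147.46219009736618
```

View pics/c3.png

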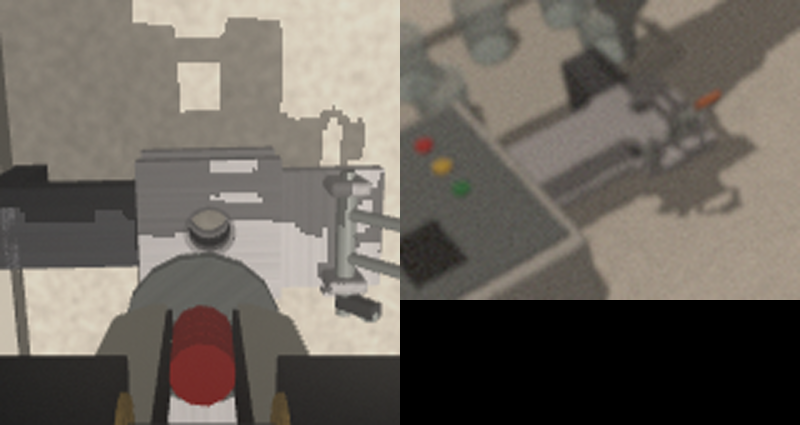

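Left panel (wrist): the pin's tip is at crop (210,222), hovering over the hole rim at about (212,232). Right panel (scene): the coupling is open, but the arm is out of the crop. I'll get numbers from the depth.

```bash
python3 - <<'E'
from h import *
f=np.load('w.npz');c=cams.calibration('wrist');d=f['d'];W=world(c,d)
Z=W[...,2]*1000
np.set_printoptions(linewidth=250)
print(Z[182:204,242:268].round().astype(int))
print('clev z',np.median(Z[198:203,228:240]), W[198,230].round(4))
I=cv2.cvtColor(f['im'],cv2.COLOR_RGB2GRAY);print(I[182:204,242:268])
s=(Z>105)&(Z<170);s[:,:225]=0;s[:,285:]=0;s[:175]=0;s[215:]=0
v,u=np.nonzero(s)
for r in range(180,200):
  k=u[v==r]
  if len(k):print(r,k.min(),k.max(),len(k),W[r,k].mean(0).round(4))
E
```

```text
[[ 82  80  81  81  81  79  80  81  80  81  81  80  82  80  82  81  82  81  79  82  80  82  81  81  81  81]
 [ 81  81  81  81  81  82  79  80  81  80  81  81  80  80  81  80  82  80  82  79  80  81  82  81  81  81]
 [ 81  81  80  80  81  81  80  79  80   2   2   1   1   2  79  79  79  80  81  82  81  82  82  82  82  82]
 [ 82  80  81  82  80  81  80   1   1   2   2   1   1   1   0   1   2  80  81  80  81  80  81  80  79  81]
 [ 81  82  80  81  80  79   1   2   1   1   3   2   1   1   1   1   2   0  78  80  82  80  82  82  82  81]
 [ 81  81  81  81  80   2   1   2   1   0   1   0   1   1   1   0   1   1  42  79  80  81  81  80  81  83]
 [ 81  80  81  80  48   1   1   1   0   1   0   1   1   1   1   1   1   0  47  76  79  81  81  81  80  81]
 [ 81  82  81  80  49  45   1   1   0   1   0   1   0   1   1   0   0  43  49  49 360  81  81  83  80  81]
 [ 81  80  81  78  49  49  44   1   1   1   1   1  -1   1   1   1  43  48  48  54  81  81  82  81  81  80]
 [ 81  80  79  72  52  49  49  45  42   0   1   1   2   2  43  45  49  50  50  58  79  80  80  82  80  80]
 [ 81  81  79  75  57  51  50 
[... 2960 characters left out ...]
  53  53  55  68  76  87 109 135 136 171 185 185 185 185]
 [182 182 180 155 147 143 100  85  85  76  68  68  69  70  86  86  88 109 135 137 158 184 184 185 185 185]
 [184 184 184 181 148 147 143 114 101  88  88  87  87  87  89 110 111 136 139 150 184 187 188 187 187 188]
 [185 184 185 184 173 156 148 144 143 127 114  96  99 113 138 138 138 141 161 185 188 187 188 188 189 189]
 [159 158 136 137 135 112 103 119  93  87  86  84  84  88 102 126 147 157 180 182 183 183 183 182 182 182]
 [ 92  92  87  88  88  84  84  86  81  81  82  81  82  80  83  86  90 111 158 155 183 183 183 184 183 183]
 [ 81  82  82  83  89  90  95  97  97  96  99  99  99  99  89  81  81  84  93  91 116 160 160 185 185 185]]
```

```bash
python3 - <<'E'
from h import *
from scipy.optimize import least_squares
f=np.load('w.npz');c=cams.calibration('wrist');d=f['d'];W=world(c,d);Z=W[...,2]
print('hole',ray(c,253.5,191.4,.08).round(4))
# hole bore edge: where depth <.078 vs clevis; use lowest contour -> fit ellipse
m=((Z<.0775)).astype(np.uint8);m[:180]=0;m[201:]=0;m[:,:238]=0;m[:,270:]=0
k=max(cv2.findContours(m,0,cv2.CHAIN_APPROX_NONE)[0],key=cv2.contourArea);e=cv2.fitEllipse(k);print(e,ray(c,*e[0],.08).round(4))
# collar: per column topmost pixel with Z>.18
pts=[]
for u in range(200,305):
    r=[v for v in range(180,262) if .181<Z[v,u]<.193]
    if r: pts.append((u,r[0],Z[r[0]:r[0]+3,u].mean()))
    
pts=np.array(pts);print(pts[::6].round(3).tolist())
P=np.array([ray(c,u,v-.5,.1837+.006*(0)) for u,v,_ in pts])[:,:2]
for zz in(.1837,.1897):
  P=np.array([ray(c,u,v-.5,zz)[:2] for u,v,_ in pts])
  g=least_squares(lambda p:np.hypot(*(P-p[:2]).T)-p[2],[.556,-.078,.021],loss='soft_l1',f_scale=.0005);print(zz,g.x.round(4),g.cost)
hs=cv2.cvtColor(f['im'],cv2.COLOR_RGB2HSV);q=((hs[...,0]<8)|(hs[...,0]>170))&(hs[...,1]>140)&(Z>.19)&(Z<.23)
t=q&(Z>.2125);v,u=np.nonzero(t);print('red top',len(u),u.min(),u.max(),v.min(),v.max(),ray(c,(u.min()+u.max())/2,(v.min()+v.max())/2,.2147).round(4))
print(env.get_state()['tcp_pos'])
E
```

```text
hole [ 0.5559 -0.0745  0.08  ]
((253.32058715820312, 191.56790161132812), (15.346667289733887, 15.890578269958496), 83.98225402832031) [ 0.5561 -0.0746  0.08  ]
[[221.0, 223.0, 0.193], [227.0, 211.0, 0.188], [233.0, 206.0, 0.188], [239.0, 203.0, 0.188], [245.0, 201.0, 0.188], [251.0, 201.0, 0.189], [257.0, 202.0, 0.189], [263.0, 204.0, 0.189], [269.0, 207.0, 0.189], [275.0, 212.0, 0.189], [281.0, 224.0, 0.197]]
0.1837 [ 0.5568 -0.0776  0.021 ] 1.0719149767483186e-06
0.1897 [ 0.5543 -0.0776  0.0203] 1.0043817915449602e-06
red top 559 238 263 235 261 [ 0.5552 -0.0776  0.2147]
[ 0.55610616 -0.07800056  0.19328437]
```

```bash
python3 -m handwheel '[{"dx":0.002,"dy":0.006,"dz":-0.06,"wx":0,"wy":0,"wz":0,"gripper":0},{"dx":0.002,"dy":0.006,"dz":-0.12,"wx":0,"wy":0,"wz":0,"gripper":0},{"dx":0.002,"dy":0.006,"dz":-0.16,"wx":0,"wy":0,"wz":0,"gripper":0},{"dx":0.002,"dy":0.006,"dz":-0.18,"wx":0,"wy":0,"wz":0,"gripper":0},{"dx":0.002,"dy":0.006,"dz":-0.2,"wx":0,"wy":0,"wz":0,"gripper":0},{"dx":0.002,"dy":0.006,"dz":-0.2,"wx":0,"wy":0,"wz":0,"gripper":0}]'
python3 -m handwheel '[{"dx":0,"dy":0,"dz":-0.02,"wx":0,"wy":0,"wz":0,"gripper":0},{"dx":0,"dy":0,"dz":-0.04,"wx":0,"wy":0,"wz":0,"gripper":0},{"dx":0,"dy":0,"dz":-0.04,"wx":0,"wy":0,"wz":0,"gripper":0}]'
```

```text
t: 4.97
tcp_pos: [0.5558, -0.0766, 0.1417]
eef_rot: [[-1.0, -0.0, -0.001], [-0.0, 1.0, 0.0], [0.001, 0.0, -1.0]]
force: [-0.2, 0.8, -1.5]
gripper_width: 0.015
finger_force: 30.0
t: 5.22
tcp_pos: [0.5557, -0.0767, 0.1315]
eef_rot: [[-1.0, -0.0, -0.001], [-0.0, 1.0, 0.0], [0.001, 0.0, -1.0]]
force: [0.1, 0.4, -0.8]
gripper_width: 0.0156
finger_force: 30.0
```

The tip is already about 18 mm below the mouth with no force, so it is in the hole. I'll keep lowering.

```bash
python3 -m handwheel '[{"dx":0,"dy":0,"dz":-0.04,"wx":0,"wy":0,"wz":0,"gripper":0},{"dx":0,"dy":0,"dz":-0.08,"wx":0,"wy":0,"wz":0,"gripper":0},{"dx":0,"dy":0,"dz":-0.11,"wx":0,"wy":0,"wz":0,"gripper":0},{"dx":0,"dy":0,"dz":-0.13,"wx":0,"wy":0,"wz":0,"gripper":0},{"dx":0,"dy":0,"dz":-0.145,"wx":0,"wy":0,"wz":0,"gripper":0},{"dx":0,"dy":0,"dz":-0.145,"wx":0,"wy":0,"wz":0,"gripper":0}]'
python3 -m handwheel '[{"dx":0,"dy":0,"dz":-0.01,"wx":0,"wy":0,"wz":0,"gripper":0},{"dx":0,"dy":0,"dz":-0.02,"wx":0,"wy":0,"wz":0,"gripper":0},{"dx":0,"dy":0,"dz":-0.024,"wx":0,"wy":0,"wz":0,"gripper":0},{"dx":0,"dy":0,"dz":-0.024,"wx":0,"wy":0,"wz":0,"gripper":0}]'
```

```text
t: 5.72
tcp_pos: [0.5555, -0.0766, 0.0948]
eef_rot: [[-1.0, -0.0, -0.001], [-0.0, 1.0, 0.0], [0.001, 0.0, -1.0]]
force: [-0.3, 0.1, -1.0]
gripper_width: 0.0154
finger_force: 30.0
t: 6.05
tcp_pos: [0.5559, -0.0766, 0.0898]
eef_rot: [[-1.0, -0.0, 0.0], [-0.0, 1.0, 0.0], [-0.0, 0.0, -1.0]]
force: [-0.5, -0.2, -0.9]
gripper_width: 0.0154
finger_force: 30.0
```

```bash
python3 -m handwheel '[{"dx":0,"dy":0,"dz":-0.004,"wx":0,"wy":0,"wz":0,"gripper":0},{"dx":0,"dy":0,"dz":-0.006,"wx":0,"wy":0,"wz":0,"gripper":0},{"dx":0,"dy":0,"dz":-0.006,"wx":0,"wy":0,"wz":0,"gripper":0}]'
python3 -m handwheel '[{"dx":0,"dy":0,"dz":-0.003,"wx":0,"wy":0,"wz":0,"gripper":0},{"dx":0,"dy":0,"dz":-0.004,"wx":0,"wy":0,"wz":0,"gripper":0},{"dx":0,"dy":0,"dz":-0.004,"wx":0,"wy":0,"wz":0,"gripper":0}]'
```

```text
t: 6.3
tcp_pos: [0.5561, -0.0767, 0.0895]
eef_rot: [[-1.0, -0.0, 0.001], [-0.0, 1.0, -0.0], [-0.001, -0.0, -1.0]]
force: [-3.3, -0.3, 10.0]
gripper_width: 0.0151
finger_force: 30.0
t: 6.55
tcp_pos: [0.5561, -0.0767, 0.0894]
eef_rot: [[-1.0, -0.0, 0.001], [-0.0, 1.0, -0.0], [-0.001, -0.0, -1.0]]
force: [-5.7, 0.8, 22.4]
gripper_width: 0.0151
finger_force: 30.0
```

The collar is seated: 22 N at TCP 0.0894, and 0.0895 was expected. I'll release, rise and look.

```bash
python3 -m handwheel '[{"dx":0,"dy":0,"dz":0.008,"wx":0,"wy":0,"wz":0,"gripper":0.4},{"dx":0,"dy":0,"dz":0.008,"wx":0,"wy":0,"wz":0,"gripper":0.4},{"dx":0,"dy":0,"dz":0.008,"wx":0,"wy":0,"wz":0,"gripper":0.4},{"dx":0,"dy":0,"dz":0.008,"wx":0,"wy":0,"wz":0,"gripper":0.4},{"dx":0,"dy":0,"dz":0.1,"wx":0,"wy":0,"wz":0,"gripper":0.4},{"dx":0,"dy":0,"dz":0.2,"wx":0,"wy":0,"wz":0,"gripper":0.4},{"dx":0,"dy":0,"dz":0.35,"wx":0,"wy":0,"wz":0,"gripper":0.4},{"dx":0,"dy":0,"dz":0.48,"wx":0,"wy":0,"wz":0,"gripper":0.4},{"dx":0,"dy":0,"dz":0.48,"wx":0,"wy":0,"wz":0,"gripper":0.4},{"dx":0,"dy":0,"dz":0.48,"wx":0,"wy":0,"wz":0,"gripper":0.4}]'
python3 w.py w4.png; python3 - <<'E'
from h import *
f=np.load('w.npz');c=cams.calibration('wrist');im=f['im'];W=world(c,f['d']);h=cv2.cvtColor(im,cv2.COLOR_RGB2HSV)
m=(h[...,0]>8)&(h[...,0]<18)&(h[...,1]>170)&(W[...,2]>.13)&(W[...,2]<.18);print('tab',m.sum(),np.median(W[m],0),W[m].min(0),W[m].max(0))
r=W[170:230,200:300];print('collar z',[(round(a,3),int(((r[...,2]>a)&(r[...,2]<a+.003)).sum())) for a in np.arange(.077,.113,.003)])
E
```

```text
t: 7.38
tcp_pos: [0.5568, -0.0768, 0.2089]
eef_rot: [[-1.0, -0.0, 0.004], [-0.0, 1.0, -0.0], [-0.004, -0.0, -1.0]]
force: [-1.0, 0.2, -0.7]
gripper_width: 0.0372
finger_force: 0.0
[244 187  14  15 165] [250.5 193.7] [ 0.5552 -0.0769  0.1116] 165 [ 0.5556 -0.0764  0.1116]
7.4333 [ 0.5559 -0.0767  0.2074] [[-1.0, -0.0, 0.001], [-0.0, 1.0, -0.0], [-0.001, -0.0, -1.0]]
  return _methods._mean(a, axis=axis, dtype=dtype,
  ret = um.true_divide(
Traceback (most recent call last):
ValueError: zero-size array to reduction operation minimum which has no identity
```

View pics/w4.png

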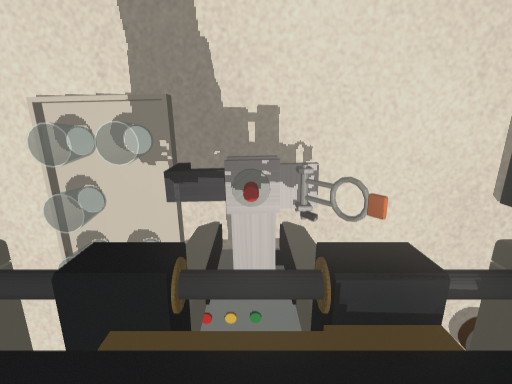

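The wrist view shows the pin seated in the hole at (251,194) and its top at z 0.1116, as expected for home. The ring is still open at (349,199), with its tab at (377,206).

```bash
python3 - <<'E'
from h import *
f=np.load('w.npz');c=cams.calibration('wrist');W=world(c,f['d'])
print(W[206,377],f['im'][206,377]);m=np.zeros(f['d'].shape,bool);m[190:222,362:392]=1
h=cv2.cvtColor(f['im'],cv2.COLOR_RGB2HSV);m&=(h[...,1]>130)&(W[...,2]>.12);print(m.sum(),np.median(W[m],0),np.percentile(W[m],2,0),np.percentile(W[m],98,0))
E
```

```text
[0.5520345  0.02784552 0.15716442] [155  95  67]
392 [0.55197349 0.02786237 0.15759224] [0.54355401 0.02309017 0.15134872] [0.56090935 0.033112   0.1625932 ]
```

```bash
python3 -m handwheel '[{"dx":0,"dy":0.15,"dz":0,"wx":0,"wy":0,"wz":0,"gripper":0},{"dx":-0.01,"dy":0.3,"dz":0,"wx":0,"wy":0,"wz":0,"gripper":0},{"dx":-0.01,"dy":0.45,"dz":0,"wx":0,"wy":0,"wz":0,"gripper":0},{"dx":-0.01,"dy":0.61,"dz":0,"wx":0,"wy":0,"wz":0,"gripper":0},{"dx":-0.01,"dy":0.61,"dz":0,"wx":0,"wy":0,"wz":0,"gripper":0},{"dx":-0.01,"dy":0.61,"dz":0,"wx":0,"wy":0,"wz":0,"gripper":0},{"dx":-0.01,"dy":0.61,"dz":-0.12,"wx":0,"wy":0,"wz":0,"gripper":0},{"dx":-0.01,"dy":0.61,"dz":-0.24,"wx":0,"wy":0,"wz":0,"gripper":0},{"dx":-0.01,"dy":0.61,"dz":-0.24,"wx":0,"wy":0,"wz":0,"gripper":0},{"dx":-0.01,"dy":0.61,"dz":-0.24,"wx":0,"wy":0,"wz":0,"gripper":0}]'
python3 -m handwheel '[{"dx":0,"dy":-0.05,"dz":0,"wx":0,"wy":0,"wz":0,"gripper":0},{"dx":0,"dy":-0.1,"dz":0,"wx":0,"wy":0,"wz":0,"gripper":0},{"dx":0,"dy":-0.14,"dz":0,"wx":0,"wy":0,"wz":0,"gripper":0},{"dx":0,"dy":-0.18,"dz":0,"wx":0,"wy":0,"wz":0,"gripper":0},{"dx":0,"dy":-0.2,"dz":0,"wx":0,"wy":0,"wz":0,"gripper":0},{"dx":0,"dy":-0.2,"dz":0,"wx":0,"wy":0,"wz":0,"gripper":0}]'
```

```text
t: 8.27
tcp_pos: [0.5521, 0.0742, 0.1457]
eef_rot: [[-1.0, 0.001, -0.005], [0.001, 1.0, -0.002], [0.005, -0.002, -1.0]]
force: [1.0, 0.1, 0.7]
gripper_width: 0.0004
finger_force: 0.0
t: 8.77
tcp_pos: [0.5536, 0.0235, 0.1479]
eef_rot: [[-1.0, 0.002, 0.001], [0.002, 1.0, -0.001], [-0.001, -0.001, -1.0]]
force: [0.6, 0.9, 0.1]
gripper_width: 0.0003
finger_force: 0.3
```

```bash
python3 -m handwheel '[{"dx":0,"dy":-0.03,"dz":0,"wx":0,"wy":0,"wz":0,"gripper":0},{"dx":0,"dy":-0.06,"dz":0,"wx":0,"wy":0,"wz":0,"gripper":0},{"dx":0,"dy":-0.09,"dz":0,"wx":0,"wy":0,"wz":0,"gripper":0},{"dx":0,"dy":-0.12,"dz":0,"wx":0,"wy":0,"wz":0,"gripper":0},{"dx":0,"dy":-0.15,"dz":0,"wx":0,"wy":0,"wz":0,"gripper":0},{"dx":0,"dy":-0.18,"dz":0,"wx":0,"wy":0,"wz":0,"gripper":0},{"dx":0,"dy":-0.18,"dz":0,"wx":0,"wy":0,"wz":0,"gripper":0}]'
python3 w.py w5.png
```

```text
t: 9.35
tcp_pos: [0.5532, -0.0214, 0.1473]
eef_rot: [[-1.0, 0.002, -0.0], [0.002, 1.0, -0.001], [0.0, -0.001, -1.0]]
force: [0.9, -0.6, 0.2]
gripper_width: 0.0003
finger_force: 0.0
[170 202  26  27 474] [182.4 215.4] [ 0.5533 -0.0744  0.1111] 5 [ 0.4823 -0.0207  0.314 ]
9.4 [ 0.5533 -0.0203  0.1473] [[-1.0, 0.001, -0.0], [0.001, 1.0, -0.0], [0.0, -0.0, -1.0]]
```

View pics/w5.png

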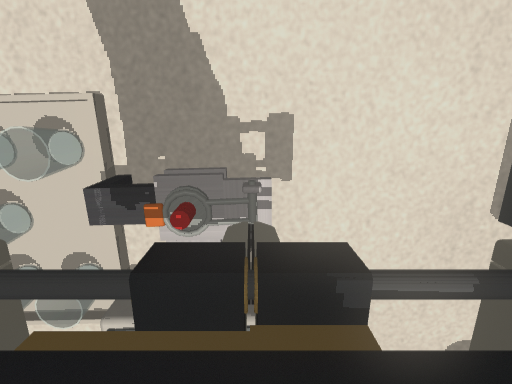

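The ring has snapped over: it lies around the red top at (183,213), with the tab at (154,214) on the far side. I'll back off and check that it is flat.

```bash
python3 -m handwheel '[{"dx":0,"dy":0,"dz":0.15,"wx":0,"wy":0,"wz":0,"gripper":0.2},{"dx":0,"dy":0.05,"dz":0.3,"wx":0,"wy":0,"wz":0,"gripper":0.2},{"dx":0,"dy":0.1,"dz":0.4,"wx":0,"wy":0,"wz":0,"gripper":0.2},{"dx":0,"dy":0.1,"dz":0.4,"wx":0,"wy":0,"wz":0,"gripper":0.2},{"dx":0,"dy":0.1,"dz":0.4,"wx":0,"wy":0,"wz":0,"gripper":0.2},{"dx":0,"dy":0.1,"dz":0.4,"wx":0,"wy":0,"wz":0,"gripper":0.2}]'
python3 w.py w6.png; python3 - <<'E'
from h import *
f=np.load('w.npz');c=cams.calibration('wrist');W=world(c,f['d']);h=cv2.cvtColor(f['im'],cv2.COLOR_RGB2HSV)
m=(h[...,0]<20)&(h[...,1]>130)&(W[...,2]>.06)&(W[...,2]<.2)
n,L,st,ce=cv2.connectedComponentsWithStats(m.astype(np.uint8))
for i in range(1,n):
  if st[i,4]>30:q=W[L==i];print(st[i],np.median(q,0).round(4),np.percentile(q[:,2],[3,97]).round(4))
i=f['im'][150:250,110:250];save('c6.png',cv2.resize(i,None,fx=5,fy=5,interpolation=2))
E
```

```text
t: 9.9
tcp_pos: [0.5529, 0.0058, 0.2468]
eef_rot: [[-1.0, -0.001, -0.001], [-0.001, 1.0, -0.0], [0.001, -0.0, -1.0]]
force: [-0.2, 0.0, -0.4]
gripper_width: 0.0187
finger_force: 0.0
[171 179  18  17 210] [179.4 187.3] [ 0.5541 -0.0743  0.1111] 147 [ 0.5555 -0.076   0.1117]
9.95 [0.5527 0.0056 0.2463] [[-1.0, -0.0, -0.002], [-0.0, 1.0, -0.0], [0.002, -0.0, -1.0]]
[154 178  14  17 204] [ 0.5557 -0.102   0.0919] [0.0901 0.0932]
[171 179  18  17 216] [ 0.5536 -0.0746  0.1106] [0.0908 0.1122]
[444 346  20   4  48] [0.7864 0.2902 0.0956] [0.0939 0.0972]
```

View pics/c6.png

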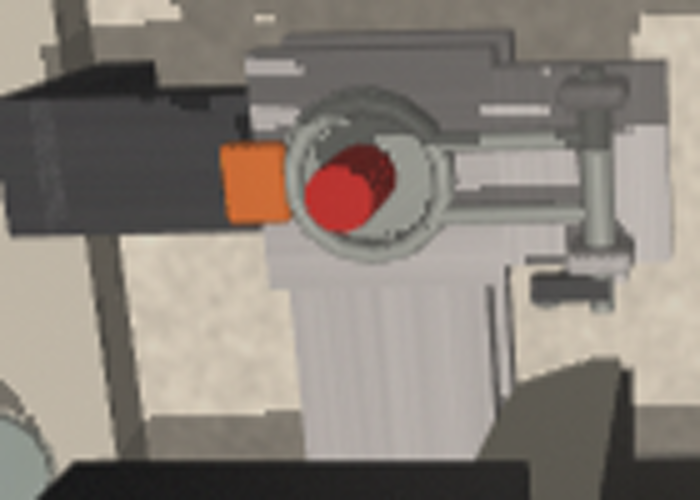

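The ring (375,175) lies around the red top (345,195) on the collar. The tab is at z 0.092, which is flat, and the pin's top at 0.111, which is home. The gripper is empty and clear.

```bash
python3 -c "
from bench import order
print(order.finish_job())"
```

```text
the job is handed in; nothing more can be done
None
```

I pushed the red-topped pin fully home in the coupling hole and flipped the ring over it, where it snapped flat onto the collar; the gripper is empty and clear, and I handed the job in after about 10 s of robot time.

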